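# Sort out the clogged plunger dispenser

## Robot

A 6-joint arm with a two-finger parallel gripper is mounted at the origin on the work surface. World frame = base frame: x ahead of the robot, y to its left, z up, the work surface at z = 0. Lengths are in mm, angles in degrees, forces in N, time in s.
With the tool pointing down it reaches from about 375 to 975 mm from the base axis. Payload 3.8 kg.
Tool frame: the origin (TCP) lies at the very end of the fingers, on their centre line; the grasp point (between the pads) lies arm.grip_point_offset behind it (arm.grip_point_offset is the distance from the TCP to the grasp point, in mm); z points along the fingers, y is the direction in which the jaws open and shut (so a half turn about z gives the same grasp; the last joint's range is limited). The gripper opens to 85 mm and grips with 20 to 120 N. Pads are 22 mm wide; open, the fingers measure 114 mm over their backs; the gripper's body (76 mm by 85 mm) begins 54 mm behind the grasp point. The pads swing forward as they close: fully open they stand 13 mm farther back than shut.
Start: joints at [-70.755, 15.12, 91.902, -0, 72.978, -2.114], TCP at [245.846, -628.632, 202.48] pointing down, gripper open.
Joint ranges: [-150.88, 150.88], [-54.13, 125.18], [17.81, 147.31], [-75.09, 255.09], [0, 152.58], [-146.25, 146.25]. Speed limits (degrees/s): [147.25, 147.25, 180, 180, 180, 180].

## Interface

Orientations are given as [roll, pitch, yaw] about the fixed x, y, z axes, in that order (R = Rz(yaw) Ry(pitch) Rx(roll)).
In Python, from bench import arm gives the robot as it stands.
- The arm moves only by the shell command python3 -m creep 'ROWS' [FORCE]. ROWS is a JSON object of lists of equal length, an entry for each row: "hand": the opening, from -1 (shut) to 1 (fully open); "linear": the shift along the world's x, y, z in m, a list of three; "spin": the turn about the world's z in rad. In form: {"hand": [hand, ...], "linear": [[x, y, z], ...], "spin": [spin, ...]}. A call has 1 to 10 rows; each row is the pose to reach, as a shift and turn from the pose commanded when the call began; what a row does not reach only later rows make up. A row lasts 1/10 s, in which the tool goes at most 50 mm and 8.59 degrees, less where a joint would pass 70% of its speed; a pose out of reach is approached as far as the arm can. A call with a gripper value outside its range is refused whole. The fingers move at their own pace and stop on an object; FORCE is the grip in N (left out, the last holds). Time passes only in rows, so rows that repeat a pose let the fingers close. It gives the time, the measured TCP pose, the force and the opening at its end, in the units of the state.
- arm.observe(): the state, without advancing time (a new reading comes with each control period).
- arm.read_camera(name): name is "scene" or "top" or "wrist"; returns a dict with "color" (384x512x3 uint8, red, green, blue), "intrinsics" (3x3 intrinsics, pixels), "extrinsics" (4x4, takes a point from camera to world coordinates). Camera axes: x right, y up, looking along -z (the intrinsics and any distortion apply to the point x, -y, -z); pixel columns grow to the right and rows downward; lengths in mm; the calibration is good to about 2 mm. The wrist camera is an equidistant fisheye: a pixel r from the principal point sees the ray r / f radians off the axis. A picture is of the moment at which its call begins. There is no depth.
- arm.sign_off(): hands the job in, once; it reports no verdict.
The state is a dict: "time_s": time; "joint_positions": joint angles; "joint_velocities": joint speeds; "effort": joint torques, N m; "eef_pos": TCP position; "tcp_rot": TCP orientation; "contact_force": force on the tool from outside, world axes, zero at the start; "moment": the same for the moment, N m; "finger_gap": opening from 0.0 (shut) to 1.0 (fully open).
Only numpy, scipy, OpenCV 4.12 (cv2) and the standard library are available. Lean on these libraries where they do the work, as an engineer would, in place of code of your own. Each camera call takes 0.05 s, during which the arm holds its last target.

## Task

Push the plunger of each of the three washed dispensers down: where it slides evenly, push it fully home and leave the dispenser in its well; exactly one is clogged with hardened wax, so where the resistance climbs before the plunger is home, stop without forcing it. Stand the clogged dispenser upright in the red reject tray, with its plunger left where the wax stopped it. Leave everything else where it is.

Things in the scene. Friction and masses are not known exactly. Their poses are not given: they have to be found in the camera images.
- dispenser_blue_mid (a point): Plunger dispenser with blue thumb plate and band: a white opaque cylinder (fat syringe), 40 mm diameter, 110 mm tall, about 0.3 kg, flat closed foot, standing in one of the rack's wells in unknown order. This point: on its axis half-way up the barrel, 55 mm above the foot, 55 mm below the rim; z is up its axis. Can be gripped just below the rim and lifted straight out.
- plate_blue (a point): Centre of the top face of the blue thumb plate (36 mm diameter, 7 mm thick, on a 12 mm rod) of the dispenser's plunger; press straight down here. 52 mm above the barrel's rim when fully drawn out, 7 mm when fully home.
- plunger_blue (a joint): blue plunger travel, m: 0 drawn out, 0.045 home (plate on rim, hard stop); starts at 0 to 0.008, stays where left. Sound: slides at an even 3 N plus 25 N per m/s. Clogged: from 0.023 on a springy wax plug adds about 1.5 N per mm; it springs back a few mm when let go, to about 0.025. Over 20 N on a plunger not yet home is forcing it.
- dispenser_green_mid (a point): Plunger dispenser with green thumb plate and band: a white opaque cylinder (fat syringe), 40 mm diameter, 110 mm tall, about 0.3 kg, flat closed foot, standing in one of the rack's wells in unknown order. This point: on its axis half-way up the barrel, 55 mm above the foot, 55 mm below the rim; z is up its axis. Can be gripped just below the rim and lifted straight out.
- plate_green (a point): Centre of the top face of the green thumb plate (36 mm diameter, 7 mm thick, on a 12 mm rod) of the dispenser's plunger; press straight down here. 52 mm above the barrel's rim when fully drawn out, 7 mm when fully home.
- plunger_green (a joint): green plunger travel, m: 0 drawn out, 0.045 home (plate on rim, hard stop); starts at 0 to 0.008, stays where left. Sound: slides at an even 4 N plus 25 N per m/s. Clogged: from 0.023 on a springy wax plug adds about 1.5 N per mm; it springs back a few mm when let go, to about 0.025. Over 20 N on a plunger not yet home is forcing it.
- dispenser_orange_mid (a point): Plunger dispenser with orange thumb plate and band: a white opaque cylinder (fat syringe), 40 mm diameter, 110 mm tall, about 0.3 kg, flat closed foot, standing in one of the rack's wells in unknown order. This point: on its axis half-way up the barrel, 55 mm above the foot, 55 mm below the rim; z is up its axis. Can be gripped just below the rim and lifted straight out.
- plate_orange (a point): Centre of the top face of the orange thumb plate (36 mm diameter, 7 mm thick, on a 12 mm rod) of the dispenser's plunger; press straight down here. 52 mm above the barrel's rim when fully drawn out, 7 mm when fully home.
- plunger_orange (a joint): orange plunger travel, m: 0 drawn out, 0.045 home (plate on rim, hard stop); starts at 0 to 0.008, stays where left. Sound: slides at an even 5 N plus 25 N per m/s. Clogged: from 0.023 on a springy wax plug adds about 1.5 N per mm; it springs back a few mm when let go, to about 0.025. Over 20 N on a plunger not yet home is forcing it.
- rack: Fixed aluminium rack block 85 x 290 x 30 mm (x, y, z), origin under its centre, long side along its y. Three wells 44 mm wide, 22 mm deep (floors 8 mm above the table) on its centre line, 95 mm apart.
- reject_tray: Fixed red open tray, 150 x 130 mm (x, y), 30 mm high, walls 4 mm, floor about 5 mm thick; origin under its centre. To the left or to the right of the rack; it is empty.
- dispenser_blue: The blue dispenser as a whole; origin at the centre of its foot, z up its axis.
- dispenser_green: The green dispenser as a whole; origin at the centre of its foot, z up its axis.
- dispenser_orange: The orange dispenser as a whole; origin at the centre of its foot, z up its axis.
- bottle_mid (a point): Amber bottle 64 mm wide, 150 mm tall, loose, a bystander to be left alone; this point is about its middle.
- jar_mid (a point): Glass jar 70 mm wide, 85 mm tall, loose, a bystander to be left alone; this point is about its middle.
- beaker_mid (a point): White cup 70 mm wide, 75 mm tall, loose, a bystander to be left alone; this point is about its middle.
- brush_mid (a point): Brush 170 mm long, lying, loose, a bystander to be left alone; this point is about its middle.
- cassette_1_mid (a point): White tissue cassette 40 x 28 x 6 mm, loose, a bystander to be left alone; this point is about its middle.
- cassette_2_mid (a point): Yellow tissue cassette 40 x 28 x 6 mm, loose, a bystander to be left alone; this point is about its middle.
There are look-alikes about, which are no part of the job. What is shaped like the dispenser_orange but yellow is not meant.

How it is judged:
By the outcome, as a careful person would: the job done as asked, in the order asked, and still so for the second after the job is handed in, with the robot touching nothing.
It also fails if it takes over 56 s, if anything falls off the work surface, if the arm or the gripper's body presses on something with over 40 N, if the wrist force passes 120 N, or if a joint passes its speed limit or range.

## Working session

There is one attempt and no reset: what is moved stays moved. The work goes in short steps, Python scripts to look and compute and a shell command to move; the robot and the scene stay as the last step left them, time stands still between calls to the robot, and variables do not carry over. Pictures are saved under pics/ and viewed, and the job is handed in when it is done.

```bash
ls; mkdir -p pics; cat > h.py <<'E'
import numpy as np, cv2
from bench import arm
def ray(c,u,v):
    K=np.array(c["intrinsics"]);T=np.array(c["extrinsics"])
    d=np.array([(u-K[0,2])/K[0,0],-(v-K[1,2])/K[1,1],-1.0])
    return T[:3,3],T[:3,:3]@d
def onz(c,u,v,z):
    o,d=ray(c,u,v);return o+d*(z-o[2])/d[2]
E
python3 - <<'E'
from h import *
print(arm.observe(), arm.grip_point_offset)
import pickle
D={}
for n in("scene","top"):
    c=arm.read_camera(n);D[n]=c;cv2.imwrite(f"pics/{n}0.png",cv2.cvtColor(c["color"],cv2.COLOR_RGB2BGR));print(n,c["intrinsics"],c["extrinsics"],[k for k in c])
pickle.dump(D,open("c0.pkl","wb"))
E
```

```text
pics
{'time_s': 0.0, 'joint_positions': array([-7.07543358e+01,  1.51700589e+01,  9.19817592e+01, -1.82455619e-03,
        7.29772118e+01, -2.11381574e+00]), 'joint_velocities': array([-0.02369738, -0.0174853 , -0.05007523, -0.06704207, -0.00232958,
       -0.15620962]), 'effort': array([ 5.28174496e-04, -5.15105581e+01, -3.67314184e+01, -1.35327368e-04,
        1.30050562e-02,  1.44316729e-06]), 'eef_pos': array([ 245.5756235 , -627.88465914,  201.1467496 ]), 'tcp_rot': array([-1.79870994e+02, -3.01699733e-03,  2.13600127e+01]), 'contact_force': array([-0.46106831,  0.46851851, -0.07926513]), 'moment': array([ 0.02721087, -0.02900351,  0.01812136]), 'finger_gap': 0.9991490802220677} 18.700000000000003
scene [[419.18144907   0.         254.65194251]
 [  0.         419.18144907 183.35771534]
 [  0.           0.           1.        ]] [[-8.29771976e-02 -8.27933506e-01  5.54653851e-01  1.20723226e+03]
 [ 9.96502016e-01 -6.33905133e-02  5.44552511e-02  5.69696095e+01]
 [-9.92553471e-03  5.57232225e-01  8.30297375e-01  1.00098511e+03]
 [ 0.00000000e+00  0.00000000e+00  0.00000000e+00  1.00000000e+00]] ['color', 'intrinsics', 'extrinsics']
top [[361.77235994   0.         254.03231731]
 [  0.         361.77235994 192.18682745]
 [  0.           0.           1.        ]] [[-8.37911904e-03  9.87868022e-01 -1.55069535e-01  4.76686308e+02]
 [-9.99944609e-01 -9.26535574e-03 -4.99320345e-03  1.63569351e+01]
 [-6.36940042e-03  1.55019107e-01  9.87890939e-01  1.11377885e+03]
 [ 0.00000000e+00  0.00000000e+00  0.00000000e+00  1.00000000e+00]] ['color', 'intrinsics', 'extrinsics']
```

View pics/scene0.png

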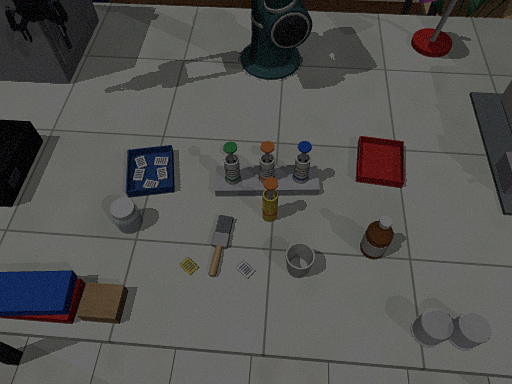

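View pics/top0.png

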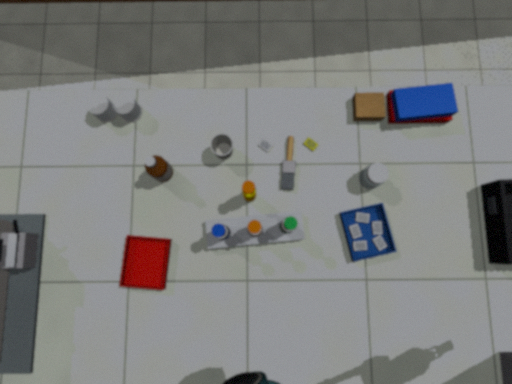

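```bash
cat > meas.py <<'E'
from h import *
import pickle
D=pickle.load(open("c0.pkl","rb"))
def blobs(c,h0,h1,s=120,v=60,box=None,amin=15):
    hsv=cv2.cvtColor(c["color"],cv2.COLOR_RGB2HSV)
    m=cv2.inRange(hsv,(h0,s,v),(h1,255,255))
    n,l,st,ce=cv2.connectedComponentsWithStats(m)
    return [(ce[i].round(1),st[i].tolist()) for i in range(1,n) if st[i][4]>=amin]
if __name__=="__main__":
  for n in D:
    for col,(a,b) in dict(orange=(5,17),yellow=(18,32),green=(45,80),blue=(100,130),red=(0,4)).items():
        print(n,col,[(x[0].tolist(),x[1]) for x in blobs(D[n],a,b,)])
  for n in D:
    c=D[n]["color"]; x=(200,130,330,240) if n=="scene" else (180,170,320,270)
    cv2.imwrite(f"pics/{n}_crop.png",cv2.resize(cv2.cvtColor(c[x[1]:x[3],x[0]:x[2]],cv2.COLOR_RGB2BGR),None,fx=5,fy=5,interpolation=cv2.INTER_CUBIC))
E
python3 meas.py
```

```text
scene orange [([267.0, 146.3], [261, 141, 14, 12, 123]), ([270.0, 182.6], [260, 176, 18, 14, 156]), ([267.8, 214.1], [263, 211, 11, 6, 20])]
scene yellow [([269.0, 203.1], [262, 189, 16, 26, 218]), ([267.6, 217.8], [263, 213, 11, 9, 51]), ([188.6, 266.0], [180, 258, 18, 17, 107])]
scene green [([229.8, 146.8], [224, 142, 13, 11, 109])]
scene blue [([304.4, 146.1], [298, 141, 14, 11, 120]), ([158.0, 168.8], [144, 150, 29, 38, 460]), ([137.0, 185.8], [126, 181, 19, 11, 92]), ([33.3, 290.4], [0, 271, 72, 41, 2678])]
scene red [([423.9, 39.0], [413, 28, 27, 25, 286]), ([359.8, 143.3], [359, 140, 3, 7, 15]), ([380.4, 161.9], [358, 142, 44, 40, 1046]), ([403.4, 174.2], [403, 167, 2, 14, 22]), ([77.1, 283.6], [75, 279, 5, 10, 19]), ([51.5, 316.5], [23, 315, 46, 5, 110])]
top orange [([369.0, 105.0], [354, 94, 30, 24, 361]), ([158.7, 166.6], [147, 157, 20, 19, 179]), ([247.9, 186.3], [242, 181, 13, 11, 105]), ([253.9, 226.4], [248, 220, 13, 13, 120])]
top yellow [([356.5, 96.6], [354, 94, 6, 7, 15]), ([366.9, 108.7], [355, 94, 29, 24, 174]), ([376.9, 101.8], [369, 94, 15, 19, 91]), ([310.2, 144.0], [304, 139, 13, 11, 80]), ([249.1, 195.0], [243, 189, 13, 12, 100])]
top green [([290.1, 222.8], [284, 217, 13, 12, 114])]
top blue [([424.8, 101.0], [393, 84, 64, 35, 1806]), ([364.6, 232.2], [341, 204, 54, 57, 1094]), ([389.6, 234.0], [386, 221, 8, 27, 27]), ([217.9, 230.1], [212, 224, 13, 13, 133])]
top red [([443.5, 119.0], [434, 117, 18, 5, 41]), ([145.1, 262.5], [120, 236, 50, 54, 2117])]
```

View pics/scene_crop.png

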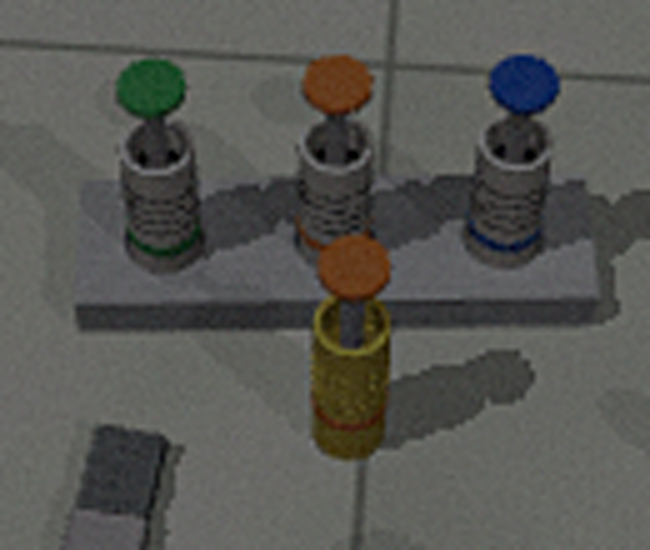

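View pics/top_crop.png

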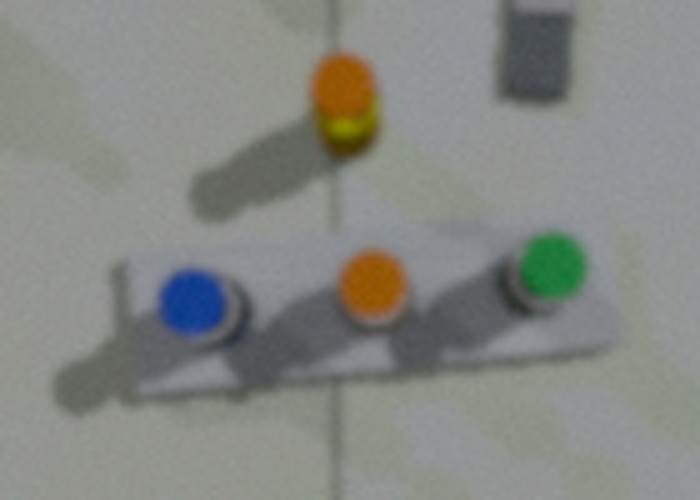

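```bash
python3 - <<'E'
from meas import *
s,t=D["scene"],D["top"]
def tri(a,b):
    o1,d1=ray(s,*a);o2,d2=ray(t,*b);d1/=np.linalg.norm(d1);d2/=np.linalg.norm(d2)
    k=np.linalg.lstsq(np.c_[d1,-d2],o2-o1,rcond=None)[0];p,q=o1+k[0]*d1,o2+k[1]*d2
    return ((p+q)/2).round(1),np.linalg.norm(p-q).round(1)
P=dict(blue=((304.4,146.1),(217.9,230.1)),orange=((267,146.3),(253.9,226.4)),green=((229.8,146.8),(290.1,222.8)),fake=((270,182.6),(247.9,186.3)))
for n,(a,b) in P.items():print(n,tri(a,b))
# tray rim
hsv=cv2.cvtColor(t["color"],cv2.COLOR_RGB2HSV)
m=cv2.inRange(hsv,(0,120,60),(4,255,255))|cv2.inRange(hsv,(175,120,60),(180,255,255));m[:, 200:]=0
cn=max(cv2.findContours(m,0,2)[0],key=cv2.contourArea);r=cv2.minAreaRect(cn);print(r)
bx=cv2.boxPoints(r);w=np.array([onz(t,*p,28)[:2] for p in bx]);print(w.round(),w.mean(0))
m2=cv2.inRange(cv2.cvtColor(s["color"],cv2.COLOR_RGB2HSV),(0,120,40),(4,255,255));m2[:130]=0;m2[200:]=0;m2[:,:340]=0
cn=max(cv2.findContours(m2,0,2)[0],key=cv2.contourArea);bx=cv2.approxPolyDP(cn,6,True)[:,0]
print([onz(s,*p,30)[:2].round() for p in bx.astype(float)])
E
```

```text
blue (array([526.1, 117.7, 166.1]), np.float64(2.8))
orange (array([534.8,  23.2, 167.4]), np.float64(2.0))
green (array([543.4, -71.3, 167.2]), np.float64(2.3))
fake (array([642.1,  38. , 162.4]), np.float64(1.3))
((144.77694702148438, 262.2846374511719), (44.77653884887695, 51.97054672241211), 7.125016689300537)
[[375. 418.]
 [525. 406.]
 [507. 273.]
 [358. 288.]] [441.37526983 346.3648961 ]
[array([363., 295.]), array([529., 275.]), array([534., 346.]), array([510., 351.]), array([536., 354.]), array([533., 401.]), array([373., 421.])]
```

```bash
python3 -m creep '{"hand":[-1,-1,-1,-1,-1,-1,-1,-1,-1,-1],"linear":[[0.297,0.557,0],[0.297,0.557,0],[0.297,0.557,0],[0.297,0.557,0],[0.297,0.557,0],[0.297,0.557,0],[0.297,0.557,0],[0.297,0.557,0],[0.297,0.557,0],[0.297,0.557,0]],"spin":[0,0,0,0,0,0,0,0,0,0]}' 40
```

```text
time_s: 1.1
eef_pos: [481.4, -185.4, 202.2]
tcp_rot: [-180.0, 0.0, 21.4]
contact_force: [1.0, -0.5, 0.6]
finger_gap: -0.004
```

```bash
python3 -m creep '{"hand":[-1,-1,-1,-1,-1],"linear":[[0.062,0.114,-0.015],[0.062,0.114,-0.015],[0.062,0.114,-0.015],[0.062,0.114,-0.015],[0.062,0.114,-0.015]],"spin":[0,0,0,0,0]}'
python3 - <<'E'
from h import *
for n in("top","scene"):
    c=arm.read_camera(n);cv2.imwrite(f"pics/{n}1.png",cv2.cvtColor(c["color"],cv2.COLOR_RGB2BGR))
    x=(210,110,310,200) if n=="scene" else (240,180,340,270)
    cv2.imwrite(f"pics/{n}1c.png",cv2.resize(cv2.cvtColor(c["color"][x[1]:x[3],x[0]:x[2]],cv2.COLOR_RGB2BGR),None,fx=6,fy=6,interpolation=2))
print(arm.observe())
E
```

```text
time_s: 1.6
eef_pos: [542.7, -72.9, 186.8]
tcp_rot: [-180.0, 0.1, 21.5]
contact_force: [-0.1, -0.3, 0.1]
finger_gap: 0.0
{'time_s': 1.7, 'joint_positions': array([-1.03736614e+01,  1.95556813e+00,  1.08559566e+02, -3.21967287e-02,
        6.95218425e+01,  5.83080863e+01]), 'joint_velocities': array([-0.91356724, -0.25156917, -0.00170535,  0.17506085, -0.04122443,
        0.15736006]), 'effort': array([ 6.65971991e-01, -3.76694334e+01, -3.59770596e+01,  4.34819085e-02,
       -1.30732489e-03, -2.66575014e-03]), 'eef_pos': array([542.53595553, -74.20392408, 187.26322352]), 'tcp_rot': array([1.79993769e+02, 4.73076712e-02, 2.13295235e+01]), 'contact_force': array([-0.00673389, -1.07329055,  0.29865838]), 'moment': array([-0.03545735,  0.02044173,  0.03148196]), 'finger_gap': 0.0027701333933877613}
```

View pics/scene1c.png

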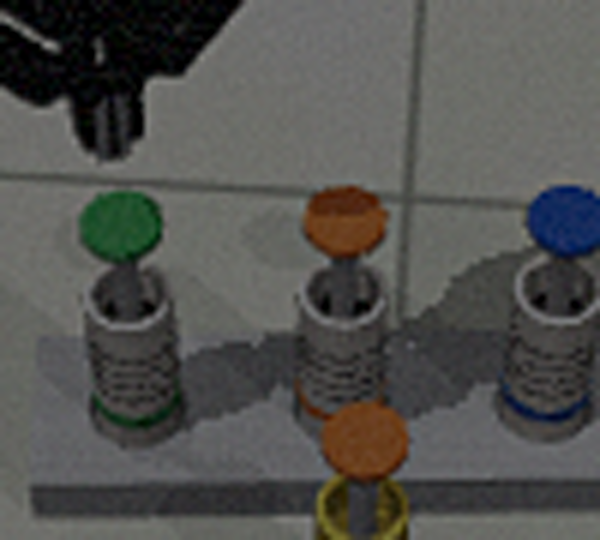

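```bash
python3 -m creep '{"hand":[-1,-1,-1,-1,-1,-1,-1,-1,-1,-1],"linear":[[0.001,0.003,-0.010],[0.001,0.003,-0.015],[0.001,0.003,-0.020],[0.001,0.003,-0.025],[0.001,0.003,-0.029],[0.001,0.003,-0.033],[0.001,0.003,-0.036],[0.001,0.003,-0.038],[0.001,0.003,-0.040],[0.001,0.003,-0.041]],"spin":[0,0,0,0,0,0,0,0,0,0]}'
```

```text
time_s: 2.7
eef_pos: [544.1, -70.4, 146.4]
tcp_rot: [180.0, -0.0, 21.4]
contact_force: [-0.0, 0.1, -0.1]
finger_gap: -0.0
```

```bash
python3 - <<'E'
from h import *
c=arm.read_camera("scene")
x=(210,110,310,200)
cv2.imwrite(f"pics/s2c.png",cv2.resize(cv2.cvtColor(c["color"][x[1]:x[3],x[0]:x[2]],cv2.COLOR_RGB2BGR),None,fx=6,fy=6,interpolation=2))
o=arm.observe();print(o["contact_force"],o["moment"],o["eef_pos"])
E
```

```text
[-0.30561905 -0.07558656 -0.04690878] [ 0.00453023 -0.00410639 -0.03265092] [544.06015059 -70.38135911 146.28949847]
```

View pics/s2c.png

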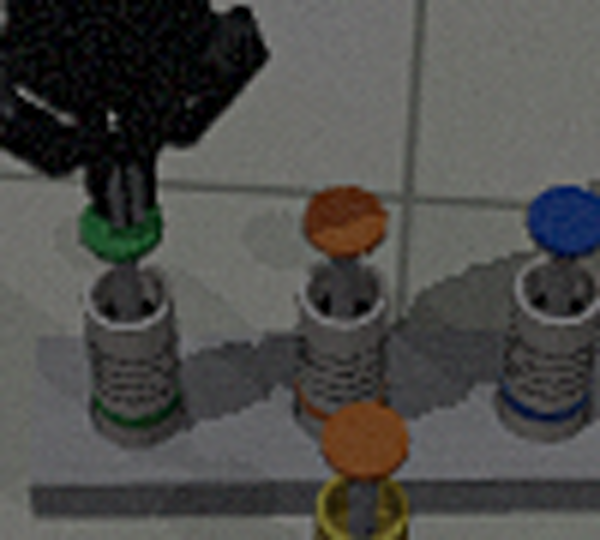

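```bash
python3 - <<'E'
import pickle,numpy as np
D=pickle.load(open("c0.pkl","rb"))
def proj(c,p):
    T=np.linalg.inv(c["extrinsics"]);K=c["intrinsics"];q=T[:3,:3]@p+T[:3,3]
    return np.array([K[0,2]-K[0,0]*q[0]/q[2],K[1,2]+K[1,1]*q[1]/q[2]])
for p in([544,-70.4,146.3],[544,-70.4,165],[543.4,-71.3,167],[542.5,-74.2,187.3]):
    u=proj(D["scene"],np.array(p));print(p,u,(u-[210,110])*6)
E
```

```text
[544, -70.4, 146.3] [230.14227761 152.07568578] [120.85366568 252.45411468]
[544, -70.4, 165] [229.71347516 147.5349432 ] [118.28085095 225.20965921]
[543.4, -71.3, 167] [229.34323115 146.83702832] [116.05938688 221.0221699 ]
[542.5, -74.2, 187.3] [227.75067341 141.39432941] [106.50404047 188.36597648]
```

```bash
python3 - <<'E'
from h import *
c=arm.read_camera("top")
x=(230,180,350,270)
a=cv2.resize(cv2.cvtColor(c["color"][x[1]:x[3],x[0]:x[2]],cv2.COLOR_RGB2BGR),None,fx=6,fy=6,interpolation=2)
cv2.imwrite(f"pics/t3.png",a)
c=arm.read_camera("wrist");cv2.imwrite("pics/w3.png",cv2.cvtColor(c["color"],cv2.COLOR_RGB2BGR));print(c["extrinsics"],c["intrinsics"])
E
```

```text
[[ 3.64548576e-01  8.99186349e-01  2.42008772e-01  6.06512268e+02]
 [-9.31184327e-01  3.51940276e-01  9.50462588e-02 -4.62324552e+01]
 [ 2.91664363e-04 -2.60003753e-01  9.65607562e-01  3.17616832e+02]
 [ 0.00000000e+00  0.00000000e+00  0.00000000e+00  1.00000000e+00]] [[297.31863964   0.         256.09961478]
 [  0.         297.31863964 188.294049  ]
 [  0.           0.           1.        ]]
```

View pics/t3.png

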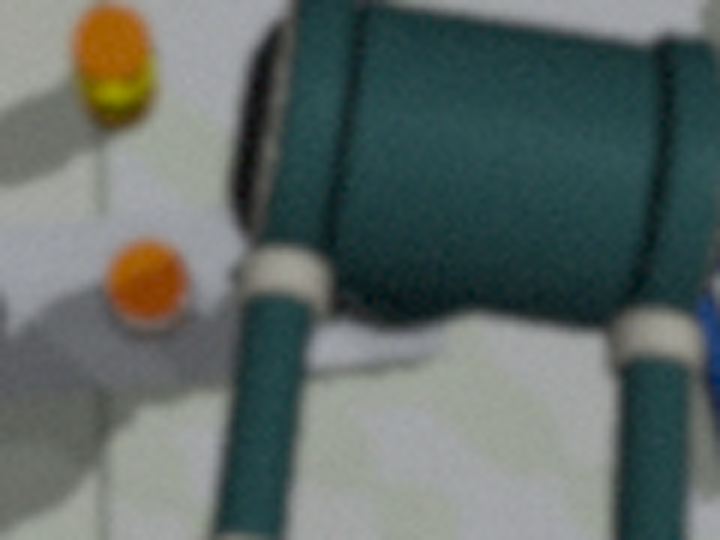

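View pics/w3.png

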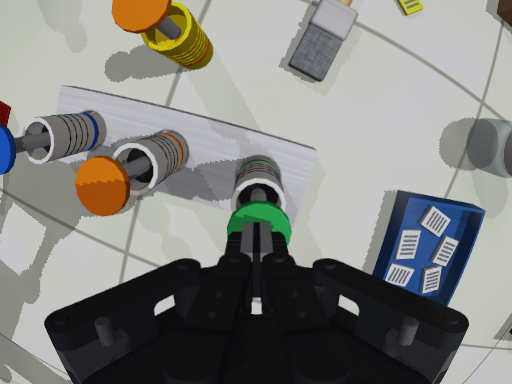

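```bash
python3 -m creep '{"hand":[-1,-1,-1],"linear":[[0,0,-0.002],[0,0,-0.004],[0,0,-0.006]],"spin":[0,0,0]}'; python3 -m creep '{"hand":[-1,-1],"linear":[[0,0,-0.002],[0,0,-0.004]],"spin":[0,0]}'
```

```text
time_s: 3.15
eef_pos: [544.1, -70.4, 140.3]
tcp_rot: [-180.0, -0.0, 21.4]
contact_force: [0.1, -0.4, 0.6]
finger_gap: -0.003
time_s: 3.35
eef_pos: [544.6, -70.5, 137.1]
tcp_rot: [180.0, -0.0, 21.4]
contact_force: [-0.3, -0.3, 4.4]
finger_gap: 0.003
```

```bash
python3 - <<'E'
from h import *
c=arm.read_camera("wrist");cv2.imwrite("pics/w4.png",cv2.cvtColor(c["color"],cv2.COLOR_RGB2BGR))
o=arm.observe();print(o["contact_force"],o["moment"],o["eef_pos"],o["effort"])
E
```

```text
[-0.02355381 -0.31130936  2.84990426] [0.05394966 0.07565384 0.04694343] [544.28422293 -70.44453247 136.62103422] [-2.54592416e-02 -3.77746332e+01 -3.38143373e+01 -4.73635417e-03
 -2.60041980e-01  1.26629739e-04]
```

View pics/w4.png

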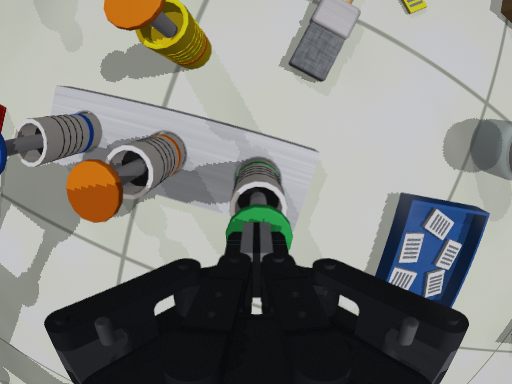

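```bash
python3 -m creep '{"hand":[-1,-1,-1,-1,-1,-1],"linear":[[0,0,-0.003],[0,0,-0.006],[0,0,-0.009],[0,0,-0.012],[0,0,-0.015],[0,0,-0.018]],"spin":[0,0,0,0,0,0]}'; python3 -m creep '{"hand":[-1,-1],"linear":[[0,0,-0.002],[0,0,-0.004]],"spin":[0,0]}'
```

```text
time_s: 4.0
eef_pos: [544.1, -70.4, 118.2]
tcp_rot: [180.0, -0.0, 21.4]
contact_force: [-0.2, 0.8, 3.6]
finger_gap: 0.001
time_s: 4.2
eef_pos: [544.1, -70.4, 114.2]
tcp_rot: [-180.0, 0.0, 21.4]
contact_force: [-0.6, 0.4, 4.6]
finger_gap: 0.004
```

```bash
python3 -m creep '{"hand":[-1,-1],"linear":[[0,0,-0.002],[0,0,-0.004]],"spin":[0,0]}'; python3 -m creep '{"hand":[-1,-1],"linear":[[0,0,-0.002],[0,0,-0.004]],"spin":[0,0]}'
```

```text
time_s: 4.4
eef_pos: [544.1, -70.4, 110.3]
tcp_rot: [-180.0, 0.0, 21.4]
contact_force: [-0.9, -0.2, 3.9]
finger_gap: 0.0
time_s: 4.6
eef_pos: [544.1, -70.4, 106.4]
tcp_rot: [180.0, -0.0, 21.4]
contact_force: [-0.4, -0.3, 4.8]
finger_gap: 0.0
```

```bash
python3 -m creep '{"hand":[-1,-1,-1,-1],"linear":[[0,0,-0.002],[0,0,-0.004],[0,0,-0.006],[0,0,-0.008]],"spin":[0,0,0,0]}'; python3 -m creep '{"hand":[-1,-1],"linear":[[0,0,-0.001],[0,0,-0.002]],"spin":[0,0]}'
```

```text
time_s: 5.0
eef_pos: [544.1, -70.4, 98.3]
tcp_rot: [180.0, -0.0, 21.4]
contact_force: [0.3, 0.2, 3.9]
finger_gap: 0.001
time_s: 5.2
eef_pos: [544.1, -70.4, 96.4]
tcp_rot: [-180.0, 0.0, 21.4]
contact_force: [-0.0, 0.5, 3.9]
finger_gap: -0.002
```

```bash
python3 -m creep '{"hand":[-1,-1],"linear":[[0,0,-0.001],[0,0,-0.002]],"spin":[0,0]}'; python3 -m creep '{"hand":[-1,-1],"linear":[[0,0,-0.001],[0,0,-0.001]],"spin":[0,0]}'
```

```text
time_s: 5.4
eef_pos: [545.1, -70.6, 96.2]
tcp_rot: [179.9, -0.1, 21.4]
contact_force: [-2.9, 0.6, 15.9]
finger_gap: 0.005
time_s: 5.6
eef_pos: [545.8, -70.7, 96.3]
tcp_rot: [179.9, -0.2, 21.4]
contact_force: [-3.2, 0.5, 14.6]
finger_gap: 0.0
```

```bash
python3 -m creep '{"hand":[-1,-1,-1,-1,-1],"linear":[[0,0,0.030],[0,0,0.060],[-0.005,0.047,0.060],[-0.009,0.094,0.060],[-0.009,0.094,0.055]],"spin":[0,0,0,0,0]}'
python3 - <<'E'
from h import *
c=arm.read_camera("scene")
x=(210,110,330,200)
cv2.imwrite(f"pics/s5c.png",cv2.resize(cv2.cvtColor(c["color"][x[1]:x[3],x[0]:x[2]],cv2.COLOR_RGB2BGR),None,fx=6,fy=6,interpolation=2))
E
```

```text
time_s: 6.1
eef_pos: [534.4, 27.9, 148.5]
tcp_rot: [-179.9, -0.1, 21.6]
contact_force: [-0.5, -1.5, -0.3]
finger_gap: -0.003
```

View pics/s5c.png

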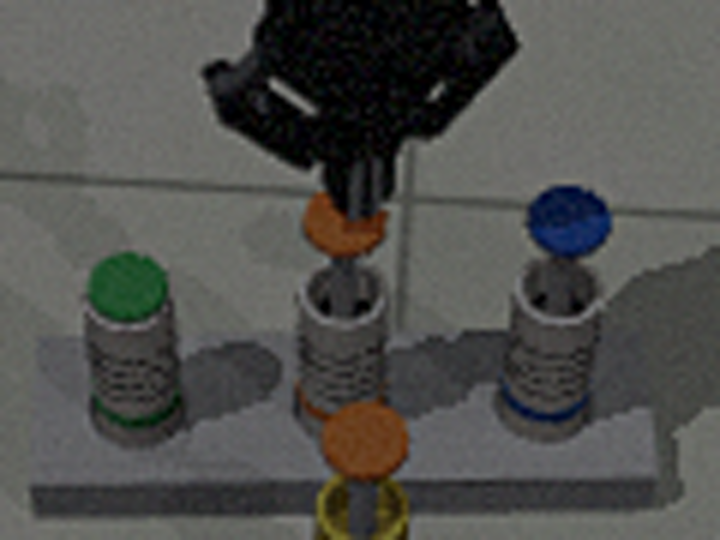

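```bash
python3 -m creep '{"hand":[-1,-1,-1,-1,-1,-1,-1,-1],"linear":[[0,0,-0.004],[0,0,-0.008],[0,0,-0.012],[0,0,-0.016],[0,0,-0.019],[0,0,-0.022],[0,0,-0.025],[0,0,-0.028]],"spin":[0,0,0,0,0,0,0,0]}'; python3 -m creep '{"hand":[-1,-1],"linear":[[0,0,-0.002],[0,0,-0.004]],"spin":[0,0]}'
```

```text
time_s: 6.95
eef_pos: [535.8, 22.4, 121.0]
tcp_rot: [180.0, -0.1, 21.3]
contact_force: [-1.5, 1.4, 5.6]
finger_gap: 0.004
time_s: 7.15
eef_pos: [535.6, 22.7, 116.8]
tcp_rot: [180.0, -0.0, 21.3]
contact_force: [-1.3, -0.5, 4.4]
finger_gap: -0.0
```

```bash
python3 -m creep '{"hand":[-1,-1],"linear":[[0,0,-0.002],[0,0,-0.004]],"spin":[0,0]}'; python3 -m creep '{"hand":[-1],"linear":[[0,0,-0.002]],"spin":[0]}'
```

```text
time_s: 7.35
eef_pos: [535.5, 22.8, 112.8]
tcp_rot: [180.0, -0.0, 21.3]
contact_force: [-1.9, -0.6, 5.6]
finger_gap: -0.002
time_s: 7.45
eef_pos: [535.5, 22.8, 110.8]
tcp_rot: [180.0, -0.0, 21.3]
contact_force: [-0.3, -0.1, 5.2]
finger_gap: -0.005
```

```bash
python3 -m creep '{"hand":[-1,-1,-1,-1],"linear":[[0,0,-0.003],[0,0,-0.006],[0,0,-0.009],[0,0,-0.012]],"spin":[0,0,0,0]}'; python3 -m creep '{"hand":[-1,-1,-1],"linear":[[0,0,-0.001],[0,0,-0.002],[0,0,-0.003]],"spin":[0,0,0]}'; python3 -m creep '{"hand":[-1,-1],"linear":[[0,0,-0.001],[0,0,-0.001]],"spin":[0,0]}'
```

```text
time_s: 7.85
eef_pos: [535.4, 22.8, 98.8]
tcp_rot: [180.0, -0.0, 21.3]
contact_force: [-1.3, 0.1, 5.3]
finger_gap: 0.007
time_s: 8.15
eef_pos: [535.7, 23.0, 96.2]
tcp_rot: [180.0, -0.0, 21.3]
contact_force: [-2.0, -0.8, 10.8]
finger_gap: 0.003
time_s: 8.35
eef_pos: [536.5, 23.2, 96.3]
tcp_rot: [179.9, -0.1, 21.3]
contact_force: [-2.0, -0.3, 10.9]
finger_gap: 0.001
```

```bash
python3 -m creep '{"hand":[-1,-1,-1,-1,-1,-1],"linear":[[0,0,0.030],[0,0,0.060],[-0.005,0.047,0.060],[-0.009,0.094,0.060],[-0.009,0.094,0.055],[-0.009,0.094,0.051]],"spin":[0,0,0,0,0,0]}'; python3 -m creep '{"hand":[-1,-1,-1,-1,-1,-1,-1,-1],"linear":[[0,0,-0.004],[0,0,-0.008],[0,0,-0.012],[0,0,-0.015],[0,0,-0.018],[0,0,-0.021],[0,0,-0.024],[0,0,-0.026]],"spin":[0,0,0,0,0,0,0,0]}'
```

```text
time_s: 8.95
eef_pos: [525.5, 118.2, 144.5]
tcp_rot: [180.0, 0.1, 21.5]
contact_force: [0.1, 0.1, -0.2]
finger_gap: 0.001
time_s: 9.75
eef_pos: [526.1, 117.4, 119.2]
tcp_rot: [180.0, 0.0, 21.4]
contact_force: [-1.2, -0.6, 3.3]
finger_gap: -0.003
```

```bash
python3 -m creep '{"hand":[-1,-1],"linear":[[0,0,-0.001],[0,0,-0.003]],"spin":[0,0]}'; python3 -m creep '{"hand":[-1,-1],"linear":[[0,0,-0.001],[0,0,-0.002]],"spin":[0,0]}'
```

```text
time_s: 9.95
eef_pos: [526.4, 117.6, 116.7]
tcp_rot: [180.0, -0.0, 21.4]
contact_force: [-0.4, -0.8, 5.6]
finger_gap: 0.001
time_s: 10.15
eef_pos: [526.7, 117.6, 115.2]
tcp_rot: [180.0, -0.1, 21.4]
contact_force: [-1.8, -1.1, 7.2]
finger_gap: -0.004
```

```bash
python3 -m creep '{"hand":[-1,-1,-1],"linear":[[0,0,-0.001],[0,0,-0.002],[0,0,-0.002]],"spin":[0,0,0]}'
```

```text
time_s: 10.45
eef_pos: [527.0, 117.7, 113.7]
tcp_rot: [180.0, -0.1, 21.4]
contact_force: [-2.0, -0.2, 8.2]
finger_gap: -0.001
```

```bash
python3 -m creep '{"hand":[-1,-1,1,1,1,1,1,1,1,1],"linear":[[0,0,0.02],[0,0,0.04],[0,0,0.065],[0,0,0.065],[0,0,0.065],[0,0,0.065],[0,0,0.065],[0,0,0.065],[0,0,0.065],[0,0,0.065]],"spin":[0,0,0,0,0,0,0,0,0,0]}'
python3 - <<'E'
from h import *
c=arm.read_camera("scene")
x=(230,90,350,190)
cv2.imwrite(f"pics/s6c.png",cv2.resize(cv2.cvtColor(c["color"][x[1]:x[3],x[0]:x[2]],cv2.COLOR_RGB2BGR),None,fx=6,fy=6,interpolation=2))
c=arm.read_camera("wrist");cv2.imwrite("pics/w6.png",cv2.cvtColor(c["color"],cv2.COLOR_RGB2BGR))
import pickle;pickle.dump(c,open("w6.pkl","wb"))
print(arm.observe()["eef_pos"],arm.observe()["finger_gap"])
E
```

```text
time_s: 11.45
eef_pos: [525.9, 117.5, 177.1]
tcp_rot: [-180.0, 0.0, 21.4]
contact_force: [-0.3, -0.0, -0.5]
finger_gap: 0.998
[526.0924849  117.57439621 177.36517548] 1.002812524341641
```

View pics/s6c.png

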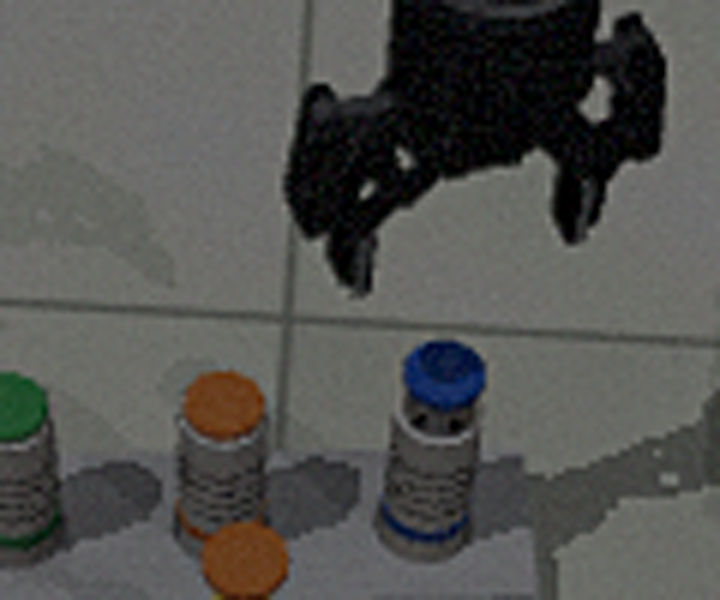

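View pics/w6.png

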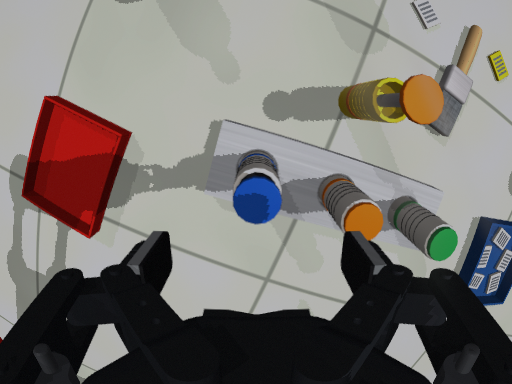

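```bash
python3 - <<'E'
import pickle,numpy as np
D=pickle.load(open("c0.pkl","rb"))
def proj(c,p):
    T=np.linalg.inv(c["extrinsics"]);K=c["intrinsics"];q=T[:3,:3]@p+T[:3,3]
    return np.array([K[0,2]-K[0,0]*q[0]/q[2],K[1,2]+K[1,1]*q[1]/q[2]])
for z in (177,190,205,215,225):
    print(z,(proj(D["scene"],np.array([526,117.5,z]))-[230,90])*6)
for z in (145,125): print(z,(proj(D["scene"],np.array([526,117.7,z]))-[230,90])*6)
E
```

```text
177 [444.92197113 320.14389691]
190 [447.67159731 300.28542652]
205 [450.91547595 276.85734444]
215 [453.12176476 260.92298897]
225 [455.36401323 244.72892403]
145 [438.85146933 367.37082879]
125 [434.91991421 395.7144744 ]
```

```bash
python3 - <<'E'
import pickle,numpy as np,cv2
c=pickle.load(open("w6.pkl","rb"));T=c["extrinsics"];K=c["intrinsics"]
hsv=cv2.cvtColor(c["color"],cv2.COLOR_RGB2HSV)
m=cv2.inRange(hsv,(100,150,60),(130,255,255));m[:,:220]=0;m[:,300:]=0
n,l,st,ce=cv2.connectedComponentsWithStats(m);i=1+np.argmax(st[1:,4]);print(ce[i],st[i])
def rayw(u,v):
    dx,dy=u-K[0,2],v-K[1,2];r=np.hypot(dx,dy);t=r/K[0,0]
    return T[:3,:3]@np.array([np.sin(t)*dx/r,-np.sin(t)*dy/r,-np.cos(t)])
for z in (143,115):
    d=rayw(*ce[i]);o=T[:3,3];print(z,o+d*(z-o[2])/d[2])
print(T[:3,3],np.linalg.norm(T[:2,3]-[526,117.5]))
for uv in ((382,221),(441,243),):
    d=rayw(*uv);print(o+d*(123-o[2])/d[2],o+d*(94-o[2])/d[2])
E
```

```text
[256.8219333  199.52459016] [ 233  176   49   48 1769]
143 [529.30979324 117.92606372 143.        ]
115 [521.24274646 114.68437018 115.        ]
[588.50147348 141.71187934 348.44904351] 67.02722796552685
[544.36738925   7.12996215 123.        ] [538.69032616 -10.18160209  94.        ]
[546.17893525 -68.39765287 123.        ] [540.73489526 -95.42449823  94.        ]
```

```bash
python3 -m creep '{"hand":[1,1,1,1],"linear":[[0.001,0,-0.020],[0.002,0,-0.040],[0.002,0,-0.060],[0.002,0,-0.070]],"spin":[0,0,0,0]}'; python3 -m creep '{"hand":[1,1,1,1],"linear":[[0,0,-0.02],[0,0,-0.036],[0,0,-0.052],[0,0,-0.052]],"spin":[0,0,0,0]}'
python3 - <<'E'
from h import *
c=arm.read_camera("scene")
x=(230,90,350,190)
cv2.imwrite(f"pics/s7c.png",cv2.resize(cv2.cvtColor(c["color"][x[1]:x[3],x[0]:x[2]],cv2.COLOR_RGB2BGR),None,fx=6,fy=6,interpolation=2))
c=arm.read_camera("wrist");cv2.imwrite("pics/w7.png",cv2.cvtColor(c["color"],cv2.COLOR_RGB2BGR))
E
```

```text
time_s: 11.95
eef_pos: [526.8, 117.3, 105.6]
tcp_rot: [-180.0, 0.2, 21.4]
contact_force: [-0.6, -0.0, -0.6]
finger_gap: 0.999
time_s: 12.35
eef_pos: [526.1, 117.2, 53.4]
tcp_rot: [-179.9, 0.2, 21.4]
contact_force: [-0.8, 0.4, -0.1]
finger_gap: 1.002
```

View pics/s7c.png

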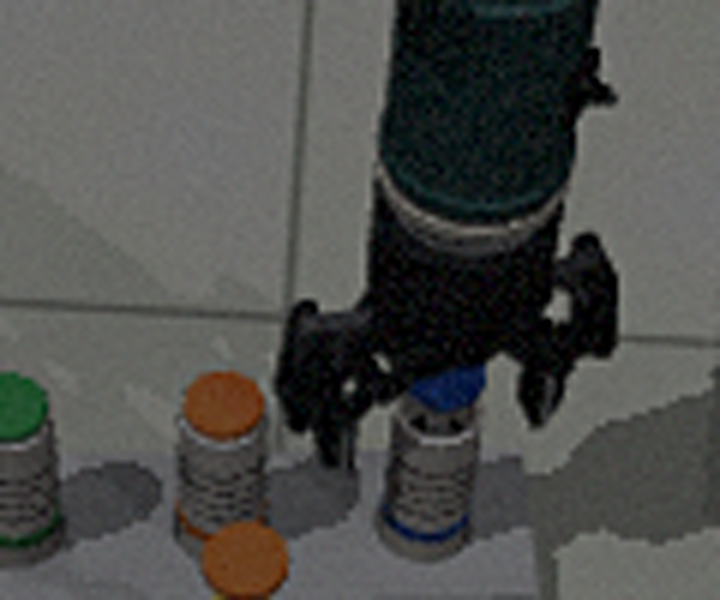

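View pics/w7.png

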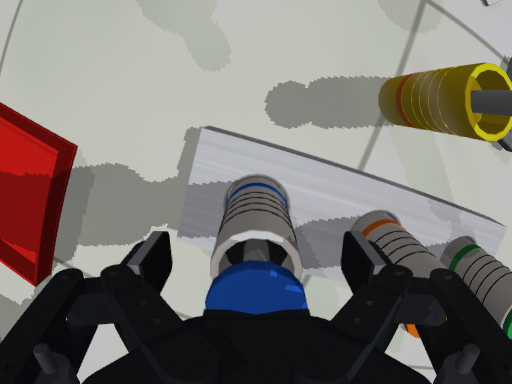

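```bash
python3 -m creep '{"hand":[-1,-1,-1,-1,-1,-1,-1,-1],"linear":[[0,0,0],[0,0,0],[0,0,0],[0,0,0],[0,0,0],[0,0,0],[0,0,0],[0,0,0]],"spin":[0,0,0,0,0,0,0,0]}' 40; python3 -m creep '{"hand":[-1,-1,-1],"linear":[[0,0,0.005],[0,0,0.01],[0,0,0.015]],"spin":[0,0,0]}'
python3 - <<'E'
from h import *
c=arm.read_camera("scene")
x=(230,90,350,190)
cv2.imwrite(f"pics/s8c.png",cv2.resize(cv2.cvtColor(c["color"][x[1]:x[3],x[0]:x[2]],cv2.COLOR_RGB2BGR),None,fx=6,fy=6,interpolation=2))
c=arm.read_camera("wrist");cv2.imwrite("pics/w8.png",cv2.cvtColor(c["color"],cv2.COLOR_RGB2BGR))
E
```

```text
time_s: 13.25
eef_pos: [529.0, 117.8, 56.5]
tcp_rot: [180.0, -0.1, 21.4]
contact_force: [-1.2, 0.7, 5.2]
finger_gap: 0.449
time_s: 13.55
eef_pos: [527.1, 117.3, 69.9]
tcp_rot: [-180.0, 0.1, 21.4]
contact_force: [-0.5, 0.6, -3.1]
finger_gap: 0.449
```

View pics/s8c.png

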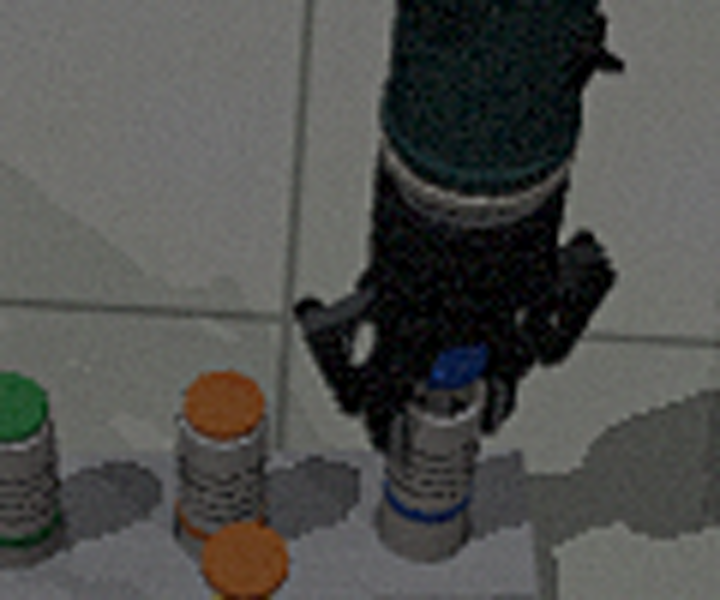

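View pics/w8.png

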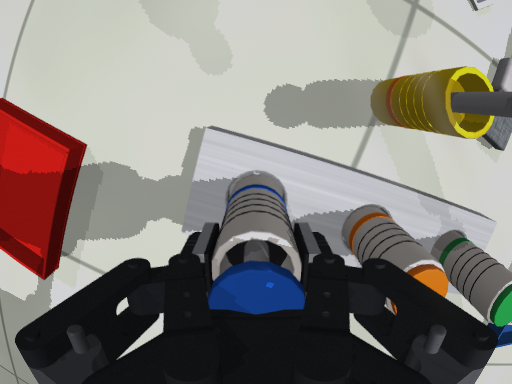

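```bash
python3 -m creep '{"hand":[-1,-1,-1,-1,-1,-1,-1,-1,-1,-1],"linear":[[0,0,0.02],[0,0,0.045],[0,0,0.07],[-0.012,0.035,0.07],[-0.027,0.075,0.07],[-0.042,0.115,0.07],[-0.057,0.155,0.07],[-0.070,0.190,0.07],[-0.079,0.215,0.07],[-0.083,0.229,0.07]],"spin":[0,0,0,0,0,0,0,0,0,0]}'; python3 -m creep '{"hand":[-1,-1,-1],"linear":[[0,0,-0.01],[0,0,-0.02],[0,0,-0.02]],"spin":[0,0,0]}'
python3 - <<'E'
from h import *
for n in ("scene","top","wrist"):
    c=arm.read_camera(n);cv2.imwrite(f"pics/{n}9.png",cv2.cvtColor(c["color"],cv2.COLOR_RGB2BGR))
E
```

```text
time_s: 14.65
eef_pos: [443.8, 348.3, 140.1]
tcp_rot: [-180.0, 0.0, 21.5]
contact_force: [0.2, -0.7, -3.1]
finger_gap: 0.453
time_s: 14.95
eef_pos: [443.8, 344.1, 117.6]
tcp_rot: [179.9, 0.3, 21.3]
contact_force: [-0.0, 0.4, -3.7]
finger_gap: 0.45
```

View pics/scene9.png

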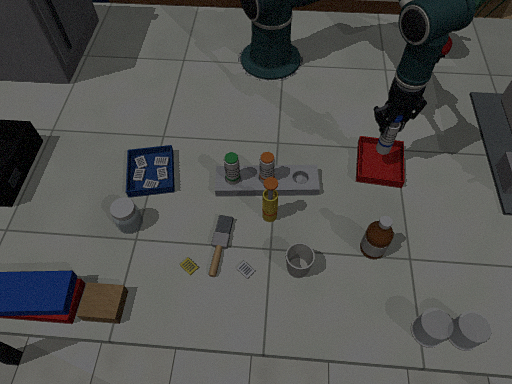

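View pics/wrist9.png

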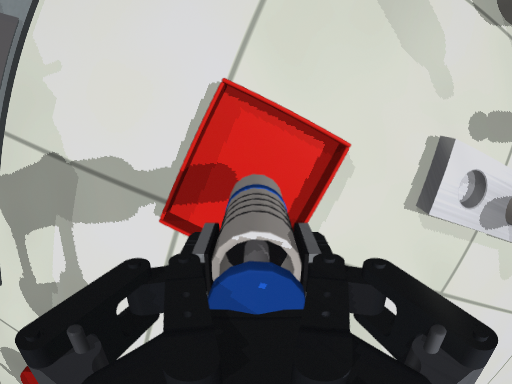

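```bash
python3 -m creep '{"hand":[-1,-1,-1,-1,-1,-1,-1],"linear":[[0,0,-0.015],[0,0,-0.030],[0,0,-0.045],[0,0,-0.054],[0,0,-0.059],[0,0,-0.060],[0,0,-0.060]],"spin":[0,0,0,0,0,0,0]}';  python3 -m creep '{"hand":[-1,-1],"linear":[[0,0,-0.001],[0,0,-0.002]],"spin":[0,0]}'
```

```text
time_s: 15.8
eef_pos: [445.3, 346.7, 60.5]
tcp_rot: [-180.0, -0.0, 21.4]
contact_force: [-0.1, 0.9, -2.8]
finger_gap: 0.451
time_s: 16.0
eef_pos: [445.7, 347.0, 59.3]
tcp_rot: [-180.0, -0.1, 21.4]
contact_force: [-0.6, 0.2, -3.8]
finger_gap: 0.453
```

```bash
python3 -m creep '{"hand":[-1,-1,-1],"linear":[[0,0,-0.001],[0,0,-0.002],[0,0,-0.003]],"spin":[0,0,0]}';  python3 -m creep '{"hand":[-1,-1],"linear":[[0,0,-0.001],[0,0,-0.002]],"spin":[0,0]}'
```

```text
time_s: 16.3
eef_pos: [445.2, 346.6, 55.6]
tcp_rot: [-180.0, -0.0, 21.4]
contact_force: [-1.1, 0.3, -3.9]
finger_gap: 0.448
time_s: 16.5
eef_pos: [445.1, 346.6, 53.4]
tcp_rot: [-180.0, 0.0, 21.4]
contact_force: [0.2, 0.4, -2.6]
finger_gap: 0.45
```

```bash
python3 -m creep '{"hand":[-1,-1],"linear":[[0,0,-0.001],[0,0,-0.001]],"spin":[0,0]}';  python3 -m creep '{"hand":[-1,-1],"linear":[[0,0,-0.001],[0,0,-0.001]],"spin":[0,0]}'
```

```text
time_s: 16.7
eef_pos: [445.2, 346.7, 52.6]
tcp_rot: [-180.0, -0.0, 21.4]
contact_force: [0.9, -0.6, -2.0]
finger_gap: 0.453
time_s: 16.9
eef_pos: [445.4, 346.8, 52.5]
tcp_rot: [-180.0, -0.0, 21.4]
contact_force: [-1.7, -1.0, 4.4]
finger_gap: 0.45
```

```bash
python3 -m creep '{"hand":[-0.05,0.0,0.1,0.3,0.6,1,1,1],"linear":[[0,0,0],[0,0,0],[0,0,0],[0,0,0],[0,0,0],[0,0,0],[0,0,0],[0,0,0]],"spin":[0,0,0,0,0,0,0,0]}'
python3 - <<'E'
from h import *
for n in ("wrist",):
    c=arm.read_camera(n);cv2.imwrite(f"pics/{n}10.png",cv2.cvtColor(c["color"],cv2.COLOR_RGB2BGR))
E
```

```text
time_s: 17.7
eef_pos: [445.1, 346.6, 51.5]
tcp_rot: [-180.0, 0.0, 21.4]
contact_force: [-0.5, -0.1, -1.1]
finger_gap: 1.004
```

View pics/wrist10.png

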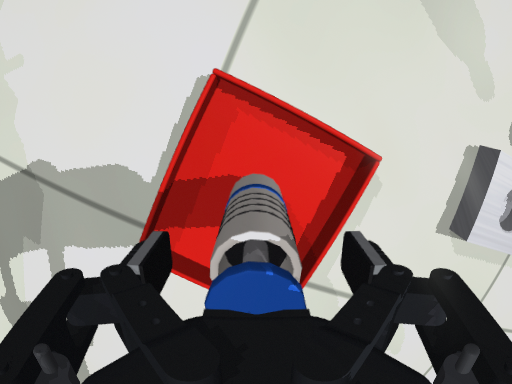

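```bash
python3 -m creep '{"hand":[1,1,1,1,1,1,1,1,1],"linear":[[0,0,0.01],[0,0,0.03],[0,0,0.06],[0,0,0.09],[0,0,0.13],[0,0,0.17],[0,0,0.2],[-0.03,0.04,0.2],[-0.06,0.08,0.2]],"spin":[0,0,0,0,0,0,0,0,0]}'
python3 - <<'E'
from h import *
c=arm.read_camera("scene");x=(210,110,410,230)
cv2.imwrite("pics/s11.png",cv2.resize(cv2.cvtColor(c["color"][x[1]:x[3],x[0]:x[2]],cv2.COLOR_RGB2BGR),None,fx=4,fy=4,interpolation=2))
for n in ("wrist","top"):
    c=arm.read_camera(n);cv2.imwrite(f"pics/{n}11.png",cv2.cvtColor(c["color"],cv2.COLOR_RGB2BGR))
E
```

```text
time_s: 18.65
eef_pos: [386.3, 427.4, 254.9]
tcp_rot: [-179.9, -0.3, 21.1]
contact_force: [0.2, 0.7, -0.2]
finger_gap: 1.002
```

View pics/s11.png

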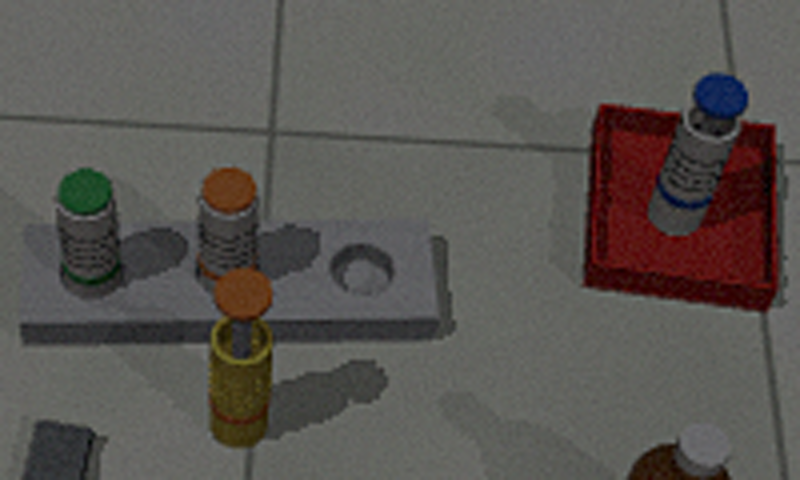

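View pics/wrist11.png

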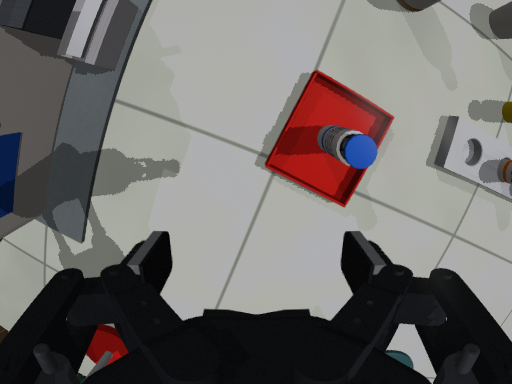

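View pics/top11.png

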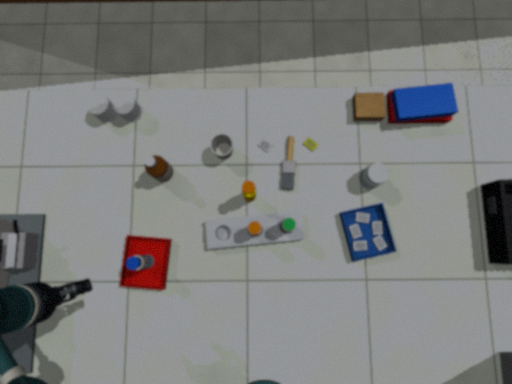

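```bash
python3 - <<'E'
import pickle,numpy as np
from h import onz
D=pickle.load(open("c0.pkl","rb"))
def proj(c,p):
    T=np.linalg.inv(c["extrinsics"]);K=c["intrinsics"];q=T[:3,:3]@p+T[:3,3]
    return np.array([K[0,2]-K[0,0]*q[0]/q[2],K[1,2]+K[1,1]*q[1]/q[2]])
for p in([447,346,5],[447,346,35],[447,346,115],[447,346,140]):
    print(p,(proj(D["scene"],np.array(p))-[210,110])*4,proj(D["top"],np.array(p)))
print(onz(D["scene"],210+720/4,110+95/4,138),onz(D["top"],133,263,138),onz(D["scene"],210+677/4,110+217/4,10))
E
```

```text
[447, 346, 5] [669.54859456 217.12832013] [147.29051289 259.83310404]
[447, 346, 35] [679.25862325 192.35113183] [144.24879985 260.13643307]
[447, 346, 115] [707.22368961 120.99236069] [135.24155269 261.03466361]
[447, 346, 140] [716.64254073  96.95817345] [132.12234335 261.34572081]
[443.33378849 349.06974585 138.        ] [442.60274944 344.15267737 138.        ] [450.2877809  349.97495698  10.        ]
```

```bash
python3 -m creep '{"hand":[1,1],"linear":[[0,0,0],[0,0,0]],"spin":[0,0]}'; python3 -c "
from bench import arm
print(arm.sign_off())"
```

```text
time_s: 19.0
eef_pos: [385.6, 425.8, 251.6]
tcp_rot: [180.0, -0.0, 21.3]
contact_force: [1.0, -0.8, -0.6]
finger_gap: 0.996
the job is handed in; nothing more can be done
None
```

I pressed all three plungers. Green and orange are fully home in their wells, and the clogged blue dispenser stands upright in the red reject tray. I handed the job in at 19.0 s of the 56 s allowed.

- **Green and orange:** both slid evenly, at about 4 N and 5 N, down to the hard stop. The largest readings there were 15.9 N and 10.9 N. The last pictures show both plates on their rims.
- **Blue:** the resistance climbed from 3.3 N to 8.2 N at about 26–27 mm of travel, so I stopped there. I gripped it just below the rim, lifted it out and set it in the tray. The last pictures show it near the tray's centre, its lean in the image matching that of an upright cylinder. Its plate is where about 25 mm of travel would put it.
- **Bystanders:** the objects around the rack and the yellow look-alike appear unmoved in the last top and scene pictures.

Two things disagreed with what I expected:

- **Tool height:** the fingertips stood about 29 mm higher than the reported tool height. I worked from contact force and the pictures instead, and both hard stops came at the same reading of 96.2 mm.
- **Force while gripping blue:** the wrist showed a brief upward force of about 5 N as the fingers closed. It was well below the 20 N limit, and the later pictures showed no effect.

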